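# Gauge how deep a bearing sits in its housing

## Robot

A 7-joint arm with a two-finger parallel gripper is mounted at the origin on the work surface; the furniture and walls round the work are solid. World frame = base frame: x ahead of the robot, y to its left, z up, the work surface at z = 0. Lengths are in m, angles in rad, forces in N, time in s.
With the tool pointing down it reaches from about 0.425 to 0.925 m from the base axis. Payload 6.8 kg.
Tool frame: the origin (TCP) lies on the centre line of the jaws, within the pads' length; the fingertips stand 19 mm ahead of it and the grasp point (between the pads) is the TCP; z points along the fingers, y is the line along which they close (so a half turn about z gives the same grasp; the last joint's range is limited). The gripper opens to 85 mm and grips with 20 to 120 N. Pads are 22 mm wide; open, the fingers measure 114 mm over their backs; the gripper's body (76 mm by 85 mm) begins 54 mm behind the grasp point. The pads swing forward as they close: fully open they stand 13 mm farther back than shut.
Start: joints at [1.039, 0.477, 0.022, 1.555, -0.011, 1.109, -0.083], TCP at [0.278, -0.615, 0.25] pointing down, gripper open.
Joint ranges: [-2.96, 2.96], [-0.34, 2.1], [-1.41, 1.46], [0.24, 2.44], [-1.37, 4.51], [0.17, 1.92], [-2.96, 2.96]. Speed limits (rad/s): [2.39, 2.39, 3.14, 3.14, 3.14, 3.14, 3.14].

## Interface

Orientations are given as a rotation vector (axis times angle).
In Python, from bench import r gives the robot as it stands. The module is installed in compiled form; this text tells all that it offers.
- The arm moves only by the tool arm_command, never from a script. Its argument "rows" is a list of rows, each an object of numbers: "fingers": the opening, from -1 (shut) to 1 (fully open); "x", "y", "z": the shift along the tool's x, y, z in m; "ax", "ay", "az": the turn, a rotation vector about the tool's x, y, z in degrees. In form: [{"fingers": .., "x": .., "y": .., "z": .., "ax": .., "ay": .., "az": ..}, ...]. A call has 1 to 10 rows; each row shifts and turns the commanded pose from where the row before left it, along the tool's axes as they then stand; what a row does not reach is not made up. A row lasts 1/12 s, in which the tool goes at most 41.7 mm and 7.16 degrees, less where a joint would pass 70% of its speed; a pose out of reach is approached as far as the arm can. A call is refused whole if a number of a shift passes 0.0417 or a number of a turn 7.16, either way. A call with a gripper value outside its range is refused whole. The fingers move at their own pace and stop on an object; "grip_force" is the grip in N (left out, the last holds). Time passes only in rows, so rows that do not move let the fingers close. It gives the time, the measured TCP pose, the force, the opening and the grip force at its end, in the units of the state.
- r.get_obs(): the state, without advancing time (a new reading comes with each control period).
- r.grab_frame(name): name is "scene" or "top"; returns a dict with "frame" (384x512x3 uint8, red, green, blue), "depth" (384x512 float32, m along the optical axis (not along the pixel's ray), 0 where there is no reading), "K" (3x3 intrinsics, pixels), "world_from_camera" (4x4, takes a point from camera to world coordinates). Camera axes: x right, y down, z forward; pixel columns grow to the right and rows downward; lengths in m; the calibration is good to about 2 mm. A picture is of the moment at which its call begins.
- r.hand_in(): hands the job in; it is judged then, once.
The state is a dict: "clock": time; "joints": joint angles; "qvel": joint speeds; "tau": joint torques, N m; "tcp_pos": TCP position; "orientation": TCP orientation; "contact_force": force on the tool from outside, world axes, zero at the start; "moment": the same for the moment, N m; "grip_width": finger opening in m; "gripper_force": force on a finger pad.
Only numpy, scipy, OpenCV 4.12 (cv2) and the standard library are available. Lean on these libraries where they do the work, as an engineer would, in place of code of your own. Each camera call takes 0.05 s, during which the arm holds its last target. There are 200 camera calls.

## Task

Measure how deep the bearing sits in the green flanged housing: take the digital depth gauge by the sides of its grey body and first check its zero by pressing it lightly, base flat, on the steel surface plate for about a second, so that the spindle is pushed in flush. Then finish still holding it on the housing for the reading: base flat on the boss's machined face, the spindle's point on the yellow dot on the bearing's outer ring, pushing lightly with about 10 N. Do not shove the housing or the plate about, and leave the other things alone.

Things in the scene. Friction and masses are not known exactly. Their poses are not given: they have to be found in the camera images.
- depth_gauge: digital depth gauge, 0.3 kg, standing on the bench. Origin: centre of the base's underside, z up along the spindle. Steel base 100 (x) x 18 (y) x 14 mm, then a neck and 21 mm collar, then the grey body 46 (x) x 22 (y) mm from z = 30 to 92 mm with flat sides at x = +-23 mm (grip there, z about 62 mm), display at -y; a 10 mm cap on top to z = 100 mm
- gauge_spindle (a joint): the gauge's reading in m: how far the spindle's point stands out of the middle of the base's underside, 0 (flush) to 0.020. A light spring (about 1 N) drives it fully out, 20 mm below the base, when the gauge is lifted; pressed on a flat surface it goes in to 0, on the bearing it reads about 0.010
- gauge_tip (a point): centre of the spindle's flat point (5 mm across), on the gauge's z axis
- surface_plate: small surface plate with a ground steel top, 150 (x) x 105 (y) x 30 mm high, with a short lifting pin at each end (to x = +-83 mm), 3 kg, loose on the bench. Origin: centre of its underside, z up
- plate_top (a point): centre of the plate's ground top face, 30 mm above the bench
- bearing_housing: green cast bearing housing lying on the bench, 1.8 kg, loose. Origin: centre of its underside, z up. Flange 130 x 130 x 14 mm; on it a round boss of 96 mm diameter with a bare machined ring face 40 mm above the bench. In the boss an open round recess 54 mm across and 11 mm deep; the bearing stands in its floor
- bearing: ball bearing 42 mm across and 12 mm thick, fixed in the middle of the housing. Origin: centre of its underside; its upper face is 10 mm below the machined face, 30 mm above the bench
- race_dot (a point): yellow paint dot, 5.6 mm across, on the upper face of the bearing's outer ring, 18.5 mm from the bearing's axis (8.5 mm from the recess's wall), 30 mm above the bench. With the point on it the base spans the recess to the machined face on both sides whichever way the base is turned
- spark_plug: used spark plug 24 x 70 x 22 mm, a bystander lying behind the work
- bolt: steel hexagon bolt 63 mm high, 22 mm wide, standing on its head behind the work, a bystander
- hex_key: black hex key 42 x 114 x 7 mm, a bystander lying on the near left
- red_screwdriver: red screwdriver 28 x 221 x 27 mm, a bystander lying on the near right

How it is judged:
By the outcome, as a careful person would: the job done as asked, in the order asked, and still so for the second after the job is handed in, while the arm keeps its last pose, push and grip.
It also fails if it takes over 43 s, if anything falls off the work surface, if the arm or the gripper's body presses on something with over 40 N, if the wrist force passes 120 N, or if a joint passes its speed limit or range.

## Working session

There is one attempt and no reset: what is moved stays moved. The work goes in short steps, Python scripts to look and compute and a tool call to move; the robot and the scene stay as the last step left them, time stands still between calls to the robot, and variables do not carry over. Pictures are saved under pics/ and viewed, at most 10 in all, crops included, and the job is handed in when it is done.

Besides the shell and the picture viewer there is one more tool, called by a JSON object that holds its "name" and its "arguments". arm_command: Moves the arm, as the interface text tells. Its arguments: {"type":"object","properties":{"rows":{"type":"array"},"grip_force":{"type":"number"}},"required":["rows"]}

```bash
mkdir -p pics; cat > h.py <<'E'
import numpy as np, cv2
from scipy.spatial.transform import Rotation as R
from bench import r
def grab(n):
    f=r.grab_frame(n); return f['frame'],f['depth'],np.array(f['K']),np.array(f['world_from_camera'])
def ray(u,v,K,T,z):
    d=T[:3,:3]@np.linalg.inv(K)@np.array([u,v,1.]); o=T[:3,3]; return o+d*(z-o[2])/d[2]
def cloud(D,K,T):
    v,u=np.indices(D.shape); P=np.stack([(u-K[0,2])/K[0,0]*D,(v-K[1,2])/K[1,1]*D,D],-1)
    return P@T[:3,:3].T+T[:3,3]
def save(n,im): cv2.imwrite('pics/'+n,im[...,::-1])
E
python3 - <<'E'
from h import *
o=r.get_obs(); print({k:np.round(v,4) for k,v in o.items()}); print(R.from_rotvec(o['orientation']).as_matrix().round(3))
for n in('scene','top'):
    F,D,K,T=grab(n); np.savez(n+'0.npz',F=F,D=D,K=K,T=T); save(n+'0.png',F); print(n,K.round(1).tolist(),T.round(3).tolist())
E
```

```text
{'clock': np.float64(0.0), 'joints': array([ 1.0389,  0.4778,  0.0223,  1.5565, -0.0115,  1.1093, -0.0831]), 'qvel': array([-0.0003, -0.0004,  0.0001,  0.0017,  0.    ,  0.0014, -0.0005]), 'tau': array([ 6.00000e-04, -5.96438e+01,  1.60820e+00, -2.81189e+01,
        1.25000e-02,  9.40000e-03, -0.00000e+00]), 'tcp_pos': array([ 0.2773, -0.6148,  0.2493]), 'orientation': array([-3.0696e+00, -6.6040e-01,  8.0000e-04]), 'contact_force': array([ 1.3077,  1.0189, -0.7808]), 'moment': array([-0.0065,  0.0052, -0.0401]), 'gripper_force': np.float64(0.0), 'grip_width': np.float64(0.0852)}
[[ 0.912  0.411 -0.001]
 [ 0.411 -0.912  0.002]
 [-0.    -0.002 -1.   ]]
scene [[439.9, 0.0, 255.4], [0.0, 439.9, 188.4], [0.0, 0.0, 1.0]] [[-0.539, -0.469, 0.7, -0.133], [-0.842, 0.32, -0.435, 0.379], [-0.02, -0.823, -0.567, 0.59], [0.0, 0.0, 0.0, 1.0]]
top [[499.7, 0.0, 257.8], [0.0, 499.7, 199.7], [0.0, 0.0, 1.0]] [[0.008, -0.974, 0.226, 0.319], [-1.0, -0.009, -0.002, -0.013], [0.004, -0.226, -0.974, 1.029], [0.0, 0.0, 0.0, 1.0]]
```

View pics/scene0.png

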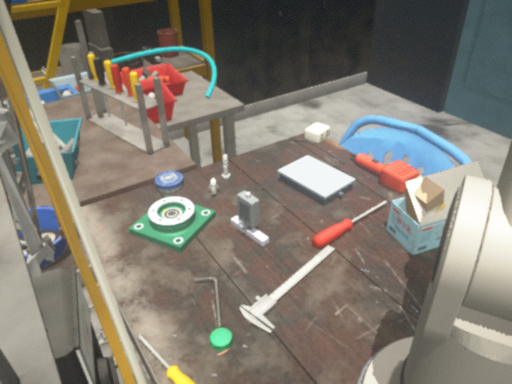

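View pics/top0.png

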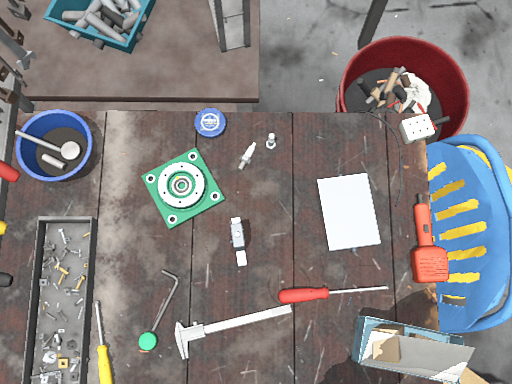

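The scene view shows the housing at (172,215), the gauge at (249,215) and the plate at (316,177). In the top view they are at (182,186), (238,240) and (349,211). The top camera's right is -y and its up is +x.

```bash
cat > m1.py <<'E'
from h import *
d={n:np.load(n+'0.npz') for n in('scene','top')}
P={n:cloud(d[n]['D'],d[n]['K'],d[n]['T']) for n in d}
t=d['top'];K,T=t['K'],t['T']
g=ray(238,240,K,T,.05);print('g',g)
for n in d:
    Q=P[n];ok=d[n]['D']>0
    m=ok&(np.hypot(Q[...,0]-g[0],Q[...,1]-g[1])<.07)
    for lo,hi in((.006,.02),(.086,.095),(.096,.106)):
        S=Q[m&(Q[...,2]>lo)&(Q[...,2]<hi)]
        if len(S)>5:
            rc=cv2.minAreaRect((S[:,:2]*1000).astype(np.float32)); print(n,lo,hi,len(S),S.mean(0).round(4),np.median(S[:,2]).round(4),rc)
    h=ray(182,186,K,T,.04); m=ok&(np.hypot(Q[...,0]-h[0],Q[...,1]-h[1])<.06)&(abs(Q[...,2]-.04)<.004)
    S=Q[m]; print(n,'boss',len(S),S.mean(0).round(4),cv2.minEnclosingCircle((S[:,:2]*1000).astype(np.float32)))
    p=ray(349,211,K,T,.03); m=ok&(np.hypot(Q[...,0]-p[0],Q[...,1]-p[1])<.12)&(abs(Q[...,2]-.03)<.004)
    S=Q[m]; print(n,'plate',len(S),S.mean(0).round(4),cv2.minAreaRect((S[:,:2]*1000).astype(np.float32)))
# 2D boss/plate from colour (top)
hsv=cv2.cvtColor(t['F'],cv2.COLOR_RGB2HSV)
# yellow
for n in d:
    F=d[n]['F'];hs=cv2.cvtColor(F,cv2.COLOR_RGB2HSV).astype(int);Kn,Tn=d[n]['K'],d[n]['T']
    v,u=np.indices(hs.shape[:2]); q=np.linalg.inv(Tn)@np.append(h[:2].tolist()+[.03],1);c=Kn@q[:3];c=c[:2]/c[2]
    m=(np.hypot(u-c[0],v-c[1])<26)&(abs(hs[...,0]-25)<10)&(hs[...,1]>90)
    print(n,'yel',c,m.sum(),[(a,b,F[b,a].tolist()) for a,b in zip(u[m],v[m])][:12])
    if m.sum(): w=hs[...,1][m];print(ray((u[m]*w).sum()/w.sum(),(v[m]*w).sum()/w.sum(),Kn,Tn,.03))
A=cv2.resize(d['top']['F'][140:280,130:270],(420,420),interpolation=cv2.INTER_CUBIC)
s=d['scene']['F'][170:280,110:290]; B=cv2.resize(s,(687,420),interpolation=cv2.INTER_CUBIC)[:,:380]
save('c0.png',np.hstack([A,B]))
E
python3 m1.py
```

```text
g [0.46397866 0.02324472 0.05      ]
scene 0.006 0.02 300 [0.4586 0.0258 0.0123] 0.0129 ((465.2991943359375, 27.50790786743164), (99.96556091308594, 25.046920776367188), 10.510872840881348)
scene 0.086 0.095 168 [0.4628 0.0261 0.0905] 0.0908 ((465.2699279785156, 24.711315155029297), (44.68088150024414, 23.20026397705078), 5.922969341278076)
scene 0.096 0.106 16 [0.4664 0.0236 0.0985] 0.0988 ((466.4503173828125, 23.58997917175293), (7.0613112449646, 12.21044921875), 37.97806167602539)
scene boss 728 [0.576  0.1452 0.0394] ((578.5723876953125, 145.2301788330078), 49.30815505981445)
scene plate 1606 [ 0.5231 -0.1969  0.029 ] ((527.7705688476562, -198.73448181152344), (152.42874145507812, 107.55967712402344), 8.37460708618164)
top 0.006 0.02 184 [0.456  0.022  0.0137] 0.0137 ((468.1529541015625, 14.570062637329102), (99.33448791503906, 49.564903259277344), 0.5601951479911804)
top 0.086 0.095 250 [0.4676 0.0239 0.0914] 0.0915 ((468.25592041015625, 24.061092376708984), (45.402130126953125, 22.823827743530273), 8.913126945495605)
top 0.096 0.106 21 [0.4678 0.0236 0.099 ] 0.0986 ((469.342681
[... 262 characters left out ...]
625), (150.2352752685547, 105.73954010009766), 8.66181468963623)
scene yel [173.78483364 213.48655653] 4 [(np.int64(164), np.int64(210), [244, 238, 125]), (np.int64(165), np.int64(210), [250, 241, 147]), (np.int64(164), np.int64(211), [251, 240, 139]), (np.int64(165), np.int64(211), [246, 223, 121])]
[0.596161   0.15213206 0.03      ]
top yel [182.69796643 187.22372814] 6 [(np.int64(177), np.int64(176), [255, 250, 93]), (np.int64(176), np.int64(177), [255, 255, 115]), (np.int64(177), np.int64(177), [255, 255, 33]), (np.int64(177), np.int64(178), [255, 255, 50]), (np.int64(178), np.int64(178), [255, 252, 62]), (np.int64(177), np.int64(179), [231, 209, 114])]
[0.59642444 0.15262217 0.03      ]
```

View pics/c0.png

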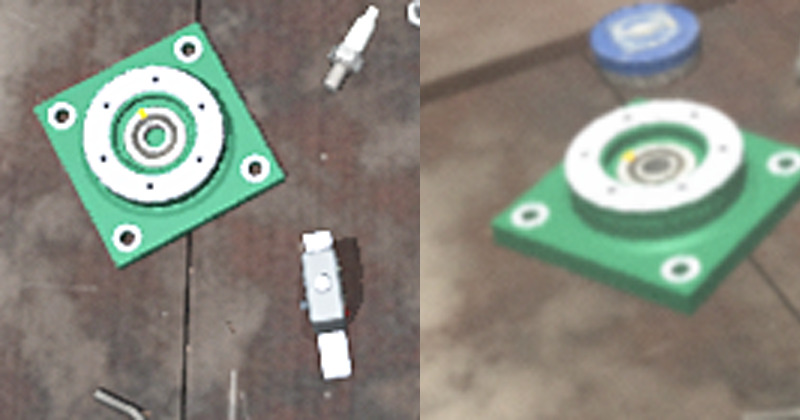

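Both views agree on the dot, about (0.596, 0.152), 18 mm from the boss centre as specified. The gauge is at (0.467, 0.024) with its x axis at about 8.7° yaw, and the plate is at (0.530, -0.199). I'll move over the gauge on a bulged path.

{"name": "arm_command", "arguments": {"rows": [{"fingers": 1,"x": 0.0293,"y": -0.0237},{"fingers": 1,"x": 0.0293,"y": -0.0237},{"fingers": 1,"x": 0.0293,"y": -0.0237},{"fingers": 1,"x": 0.0293,"y": -0.0237},{"fingers": 1,"x": 0.0293,"y": -0.0237},{"fingers": 1,"x": 0.0293,"y": -0.0237},{"fingers": 1,"x": 0.0293,"y": -0.0237},{"fingers": 1,"x": 0.0293,"y": -0.0237},{"fingers": 1,"x": 0.0293,"y": -0.0237}], "grip_force": 60}}

```text
validation failed for argument at $.ro...
```

{"name": "arm_command", "arguments": {"rows": [{"fingers": 1,"x": 0.0191,"y": -0.0323},{"fingers": 1,"x": 0.0191,"y": -0.0323},{"fingers": 1,"x": 0.0191,"y": -0.0323},{"fingers": 1,"x": 0.0191,"y": -0.0323},{"fingers": 1,"x": 0.0191,"y": -0.0323},{"fingers": 1,"x": 0.0191,"y": -0.0323},{"fingers": 1,"x": 0.0191,"y": -0.0323},{"fingers": 1,"x": 0.0191,"y": -0.0323},{"fingers": 1,"x": 0.0191,"y": -0.0323}]}}

```text
validation failed for argument at $.ro...
```

{"name": "arm_command", "arguments": {"rows": [{"fingers": 1,"az": -7.1},{"fingers": 1,"az": -7.1},{"fingers": 1,"az": -7.1},{"fingers": 1,"az": -7.1},{"fingers": 1,"az": -7.1},{"fingers": 1,"az": -7.1},{"fingers": 1,"az": -7.1},{"fingers": 1,"az": -7.1},{"fingers": 1,"az": -7.1},{"fingers": 1,"az": -7.1}]}}

```text
validation failed for argument at $.ro...
```

{"name": "arm_command", "arguments": {"rows": [{"fingers": 1,"az": -3.4},{"fingers": 1},{"fingers": 1},{"fingers": 1}]}}

```text
validation failed for argument at $.ro...
```

```bash
cat >> h.py <<'E'
def go(p,yaw=None):
    o=r.get_obs(); M=R.from_rotvec(o['orientation']).as_matrix(); y=np.degrees(np.arctan2(M[1,1],M[0,1]))
    print('t',o['clock'].round(2),'tcp',o['tcp_pos'].round(4),'yaw_y',y.round(2),'zaxis',M[:,2].round(4),'F',np.round(o['contact_force'],2),'M',np.round(o['moment'],2),'w',o['grip_width'],o['gripper_force'])
    print('tool delta',(M.T@(np.array(p)-o['tcp_pos'])).round(4),'az',None if yaw is None else round(y-yaw,2))
    # tilt fix: rotation in tool frame bringing z axis to down
    zt=M.T@np.array([0,0,-1.]); print('tilt fix ax,ay deg',np.degrees([-zt[1],zt[0]]).round(2))
E
python3 - <<'E'
from h import *
go([.467,.0242,.062],8.7)
d=np.load('top0.npz');Q=cloud(d['D'],d['K'],d['T'])
m=(np.hypot(Q[...,0]-.467,Q[...,1]-.024)<.06)&(Q[...,2]>.087)&(Q[...,2]<.095)
S=Q[m][:,:2];w,V=np.linalg.eigh(np.cov(S.T));print(np.degrees(np.arctan2(*V[::-1,1])),S.mean(0))
# base ends by colour-free: points z .008-.016
m=(np.hypot(Q[...,0]-.467,Q[...,1]-.024)<.055)&(Q[...,2]>.012)&(Q[...,2]<.016)
S=Q[m]; a=S[S[:,0]<.445];b=S[S[:,0]>.492];print(len(a),len(b),a.mean(0),b.mean(0))
E
```

```text
Traceback (most recent call last):
  File "h.py", line 14, in go
    print('t',o['clock'].round(2),'tcp',o['tcp_pos'].round(4),'yaw_y',y.round(2),'zaxis',M[:,2].round(4),'F',np.round(o['contact_force'],2),'M',np.round(o['moment'],2),'w',o['grip_width'],o['gripper_force'])
              ^^^^^^^^^^^^^^^^
AttributeError: 'float' object has no attribute 'round'
```

{"name": "arm_command", "arguments": {"rows": [{"fingers": 1,"x": 0.0293,"y": -0.0237,"z": 0,"ax": 0,"ay": 0,"az": -4}], "grip_force": 60}}

```text
clock: 0.18
tcp_pos: [0.2888, -0.5868, 0.2494]
orientation: [3.048, 0.752, -0.007]
contact_force: [-1.5, -0.7, 0.0]
grip_width: 0.0856
gripper_force: 0.0
```

```bash
sed -i "s/o\['clock'\].round(2)/round(float(o['clock']),2)/" h.py; python3 - <<'E'
from h import *
go([.467,.0242,.062],8.7)
d=np.load('top0.npz');Q=cloud(d['D'],d['K'],d['T'])
m=(np.hypot(Q[...,0]-.467,Q[...,1]-.024)<.06)&(Q[...,2]>.087)&(Q[...,2]<.095)
S=Q[m][:,:2];w,V=np.linalg.eigh(np.cov(S.T));print(np.degrees(np.arctan2(*V[::-1,1])),S.mean(0))
m=(np.hypot(Q[...,0]-.467,Q[...,1]-.024)<.055)&(Q[...,2]>.012)&(Q[...,2]<.016)
S=Q[m]; a=S[S[:,0]<.445];b=S[S[:,0]>.492];print(len(a),len(b),a.mean(0),b.mean(0))
E
```

```text
t 0.18 tcp [ 0.2888 -0.5868  0.2494] yaw_y -62.28 zaxis [-0.0039 -0.0033 -1.    ] F [-1.55 -0.68  0.01] M [-0.    0.02 -0.  ] w 0.08564637294800208 0.0
tool delta [ 0.443  -0.4582  0.1847] az -70.98
tilt fix ax,ay deg [0.07 0.28]
-171.60852777526713 [0.46772989 0.02395527]
91 30 [0.43207448 0.01910472 0.01390158] [0.51145936 0.03123932 0.01437077]
```

{"name": "arm_command", "arguments": {"rows": [{"fingers": 1,"x": 0.0293,"y": -0.023,"z": 0,"ax": 0,"ay": 0,"az": 0},{"fingers": 1,"x": 0.0293,"y": -0.023,"z": 0,"ax": 0,"ay": 0,"az": 0},{"fingers": 1,"x": 0.0293,"y": -0.023,"z": 0,"ax": 0,"ay": 0,"az": 0},{"fingers": 1,"x": 0.0293,"y": -0.023,"z": 0,"ax": 0,"ay": 0,"az": 0},{"fingers": 1,"x": 0.0293,"y": -0.023,"z": 0,"ax": 0,"ay": 0,"az": 0},{"fingers": 1,"x": 0.0293,"y": -0.023,"z": 0,"ax": 0,"ay": 0,"az": 0},{"fingers": 1,"x": 0.0293,"y": -0.023,"z": 0,"ax": 0,"ay": 0,"az": 0},{"fingers": 1,"x": 0.0293,"y": -0.023,"z": 0,"ax": 0,"ay": 0,"az": 0},{"fingers": 1,"x": 0.0258,"y": -0.0265,"z": 0,"ax": 0,"ay": 0,"az": 0}]}}

```text
clock: 0.93
tcp_pos: [0.4248, -0.2711, 0.2502]
orientation: [3.046, 0.768, 0.0]
contact_force: [0.9, -0.3, -0.2]
grip_width: 0.085
gripper_force: 0.0
```

{"name": "arm_command", "arguments": {"rows": [{"fingers": 1,"x": 0.0223,"y": -0.03,"z": 0,"ax": 0,"ay": 0,"az": 0},{"fingers": 1,"x": 0.0223,"y": -0.03,"z": 0,"ax": 0,"ay": 0,"az": 0},{"fingers": 1,"x": 0.0223,"y": -0.03,"z": 0,"ax": 0,"ay": 0,"az": 0},{"fingers": 1,"x": 0.0223,"y": -0.03,"z": 0,"ax": 0,"ay": 0,"az": 0},{"fingers": 1,"x": 0.0223,"y": -0.03,"z": 0,"ax": 0,"ay": 0,"az": 0},{"fingers": 1,"x": 0.0223,"y": -0.03,"z": 0,"ax": 0,"ay": 0,"az": 0},{"fingers": 1,"x": 0.0223,"y": -0.03,"z": 0,"ax": 0,"ay": 0,"az": 0},{"fingers": 1,"x": 0.0223,"y": -0.03,"z": 0,"ax": 0,"ay": 0,"az": 0}]}}

```text
clock: 1.6
tcp_pos: [0.467, 0.0246, 0.2502]
orientation: [3.046, 0.767, -0.0]
contact_force: [1.2, -0.8, -0.2]
grip_width: 0.0852
gripper_force: 0.0
```

{"name": "arm_command", "arguments": {"rows": [{"fingers": 1,"x": 0,"y": 0,"z": 0.005,"ax": 0,"ay": 0,"az": -7.1},{"fingers": 1,"x": 0,"y": 0,"z": 0.005,"ax": 0,"ay": 0,"az": -7.1},{"fingers": 1,"x": 0,"y": 0,"z": 0.005,"ax": 0,"ay": 0,"az": -7.1},{"fingers": 1,"x": 0,"y": 0,"z": 0.005,"ax": 0,"ay": 0,"az": -7.1},{"fingers": 1,"x": 0,"y": 0,"z": 0.005,"ax": 0,"ay": 0,"az": -7.1},{"fingers": 1,"x": 0,"y": 0,"z": 0.005,"ax": 0,"ay": 0,"az": -7.1},{"fingers": 1,"x": 0,"y": 0,"z": 0.005,"ax": 0,"ay": 0,"az": -7.1},{"fingers": 1,"x": 0,"y": 0,"z": 0.005,"ax": 0,"ay": 0,"az": -7.1},{"fingers": 1,"x": 0,"y": 0,"z": 0.005,"ax": 0,"ay": 0,"az": -7.1},{"fingers": 1,"x": 0,"y": 0,"z": 0.005,"ax": 0,"ay": 0,"az": -6.5}]}}

```text
clock: 2.43
tcp_pos: [0.467, 0.0228, 0.1998]
orientation: [-2.039, -2.389, 0.001]
contact_force: [0.9, -0.6, -0.6]
grip_width: 0.0858
gripper_force: 0.0
```

{"name": "arm_command", "arguments": {"rows": [{"fingers": 1,"x": 0,"y": 0,"z": 0,"ax": 0,"ay": 0,"az": 0},{"fingers": 1,"x": 0,"y": 0,"z": 0,"ax": 0,"ay": 0,"az": 0},{"fingers": 1,"x": 0,"y": 0,"z": 0,"ax": 0,"ay": 0,"az": 0}]}}

```text
clock: 2.68
tcp_pos: [0.4674, 0.0228, 0.2004]
orientation: [2.051, 2.38, 0.0]
contact_force: [-0.2, -0.7, 0.7]
grip_width: 0.0854
gripper_force: 0.0
```

```bash
python3 - <<'E'
from h import *
go([.467,.0243,.062],8.6)
E
```

```text
t 2.68 tcp [0.4674 0.0228 0.2004] yaw_y 8.48 zaxis [ 0.  0. -1.] F [-0.23 -0.72  0.71] M [-0.02 -0.    0.01] w 0.08539749364496042 0.0
tool delta [ 0.0015 -0.0002  0.1384] az -0.12
tilt fix ax,ay deg [0. 0.]
```

{"name": "arm_command", "arguments": {"rows": [{"fingers": 1,"x": 0.0015,"y": 0,"z": 0.03,"ax": 0,"ay": 0,"az": 0},{"fingers": 1,"x": 0,"y": 0,"z": 0.03,"ax": 0,"ay": 0,"az": 0},{"fingers": 1,"x": 0,"y": 0,"z": 0.03,"ax": 0,"ay": 0,"az": 0},{"fingers": 1,"x": 0,"y": 0,"z": 0.025,"ax": 0,"ay": 0,"az": 0},{"fingers": 1,"x": 0,"y": 0,"z": 0.015,"ax": 0,"ay": 0,"az": 0},{"fingers": 1,"x": 0,"y": 0,"z": 0.008,"ax": 0,"ay": 0,"az": 0},{"fingers": 1,"x": 0,"y": 0,"z": 0,"ax": 0,"ay": 0,"az": 0},{"fingers": 1,"x": 0,"y": 0,"z": 0,"ax": 0,"ay": 0,"az": 0}]}}

```text
clock: 3.35
tcp_pos: [0.4676, 0.0245, 0.0628]
orientation: [2.048, 2.382, 0.0]
contact_force: [0.2, -0.3, -0.3]
grip_width: 0.0853
gripper_force: 0.0
```

{"name": "arm_command", "arguments": {"rows": [{"fingers": 0.4,"x": 0,"y": 0,"z": 0,"ax": 0,"ay": 0,"az": 0},{"fingers": 0.3,"x": 0,"y": 0,"z": 0,"ax": 0,"ay": 0,"az": 0},{"fingers": 0.2,"x": 0,"y": 0,"z": 0,"ax": 0,"ay": 0,"az": 0},{"fingers": 0.1,"x": 0,"y": 0,"z": 0,"ax": 0,"ay": 0,"az": 0},{"fingers": 0,"x": 0,"y": 0,"z": 0,"ax": 0,"ay": 0,"az": 0},{"fingers": -0.2,"x": 0,"y": 0,"z": 0,"ax": 0,"ay": 0,"az": 0},{"fingers": -1,"x": 0,"y": 0,"z": 0,"ax": 0,"ay": 0,"az": 0},{"fingers": -1,"x": 0,"y": 0,"z": 0,"ax": 0,"ay": 0,"az": 0},{"fingers": -1,"x": 0,"y": 0,"z": 0,"ax": 0,"ay": 0,"az": 0},{"fingers": -1,"x": 0,"y": 0,"z": 0,"ax": 0,"ay": 0,"az": 0}], "grip_force": 50}}

```text
clock: 4.18
tcp_pos: [0.4685, 0.0245, 0.0634]
orientation: [2.046, 2.381, 0.003]
contact_force: [0.3, -0.3, 6.4]
grip_width: 0.0456
gripper_force: 50.2
```

```bash
python3 - <<'E'
from h import *
go([.467,.0243,.062],8.6)
E
```

```text
t 4.18 tcp [0.4685 0.0245 0.0634] yaw_y 8.67 zaxis [ 0.0027  0.     -1.    ] F [ 0.31 -0.32  6.36] M [-0.1   0.08 -0.05] w 0.04558215887368274 50.21562695503235
tool delta [ 0.     -0.0015  0.0014] az 0.07
tilt fix ax,ay deg [0.15 0.02]
```

{"name": "arm_command", "arguments": {"rows": [{"fingers": -1,"x": 0,"y": 0,"z": -0.005,"ax": 0,"ay": 0,"az": 0},{"fingers": -1,"x": 0,"y": 0,"z": -0.015,"ax": 0,"ay": 0,"az": 0},{"fingers": -1,"x": 0,"y": 0,"z": -0.03,"ax": 0,"ay": 0,"az": 0},{"fingers": -1,"x": 0,"y": 0,"z": -0.03,"ax": 0,"ay": 0,"az": 0},{"fingers": -1,"x": 0,"y": 0,"z": -0.01,"ax": 0,"ay": 0,"az": 0},{"fingers": -1,"x": 0,"y": 0,"z": 0,"ax": 0,"ay": 0,"az": 0},{"fingers": -1,"x": 0,"y": 0,"z": 0,"ax": 0,"ay": 0,"az": 0},{"fingers": -1,"x": 0,"y": 0,"z": 0,"ax": 0,"ay": 0,"az": 0}]}}

```text
clock: 4.85
tcp_pos: [0.4658, 0.024, 0.1509]
orientation: [-2.046, -2.382, 0.003]
contact_force: [-0.8, -0.6, -2.7]
grip_width: 0.0452
gripper_force: 52.7
```

```bash
python3 - <<'E'
from h import *
go([.529,-.199,.16],8.6)
ims=[]
for n in('scene','top'):
    F,D,K,T=grab(n); np.savez(n+'1.npz',F=F,D=D,K=K,T=T)
    q=np.linalg.inv(T)@np.append(r.get_obs()['tcp_pos']-[0,0,.05],1);c=K@q[:3];c=(c[:2]/c[2]).astype(int);print(n,c)
    ims.append(cv2.resize(F[c[1]-60:c[1]+60,c[0]-60:c[0]+60],(400,400),interpolation=cv2.INTER_CUBIC))
save('c1.png',np.hstack(ims))
E
```

```text
t 4.85 tcp [0.4658 0.024  0.1509] yaw_y 8.67 zaxis [-2.7e-03 -4.0e-04 -1.0e+00] F [-0.82 -0.62 -2.65] M [-0.06  0.04 -0.  ] w 0.045202730468703475 52.737295031547546
tool delta [-0.2299  0.0288 -0.0092] az 0.07
tilt fix ax,ay deg [-0.16  0.  ]
scene [247 192]
top [236 235]
```

View pics/c1.png

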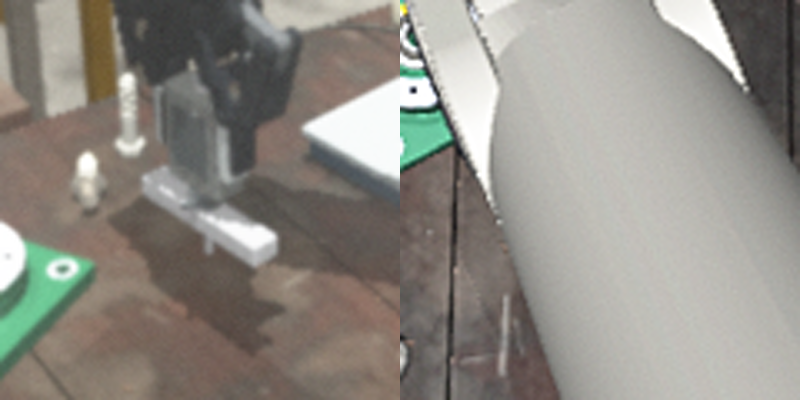

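The scene crop shows the gauge held upright with the spindle out (tip near crop (210,243)). The arm blocks the top view. Next is the plate.

{"name": "arm_command", "arguments": {"rows": [{"fingers": -1,"x": -0.0287,"y": 0.0036,"z": 0,"ax": 0,"ay": 0,"az": 0},{"fingers": -1,"x": -0.0287,"y": 0.0036,"z": 0,"ax": 0,"ay": 0,"az": 0},{"fingers": -1,"x": -0.0287,"y": 0.0036,"z": 0,"ax": 0,"ay": 0,"az": 0},{"fingers": -1,"x": -0.0287,"y": 0.0036,"z": 0,"ax": 0,"ay": 0,"az": 0},{"fingers": -1,"x": -0.0287,"y": 0.0036,"z": 0,"ax": 0,"ay": 0,"az": 0},{"fingers": -1,"x": -0.0287,"y": 0.0036,"z": 0,"ax": 0,"ay": 0,"az": 0},{"fingers": -1,"x": -0.0287,"y": 0.0036,"z": 0,"ax": 0,"ay": 0,"az": 0},{"fingers": -1,"x": -0.0287,"y": 0.0036,"z": 0,"ax": 0,"ay": 0,"az": 0}]}}

```text
clock: 5.62
tcp_pos: [0.5297, -0.1994, 0.1507]
orientation: [-2.045, -2.381, 0.002]
contact_force: [-0.1, -0.6, -3.8]
grip_width: 0.0456
gripper_force: 52.6
```

{"name": "arm_command", "arguments": {"rows": [{"fingers": -1,"x": 0,"y": 0,"z": 0.02,"ax": 0,"ay": 0,"az": 0},{"fingers": -1,"x": 0,"y": 0,"z": 0.015,"ax": 0,"ay": 0,"az": 0},{"fingers": -1,"x": 0,"y": 0,"z": 0.008,"ax": 0,"ay": 0,"az": 0},{"fingers": -1,"x": 0,"y": 0,"z": 0.005,"ax": 0,"ay": 0,"az": 0},{"fingers": -1,"x": 0,"y": 0,"z": 0.003,"ax": 0,"ay": 0,"az": 0},{"fingers": -1,"x": 0,"y": 0,"z": 0,"ax": 0,"ay": 0,"az": 0},{"fingers": -1,"x": 0,"y": 0,"z": 0,"ax": 0,"ay": 0,"az": 0}]}}

```text
clock: 6.2
tcp_pos: [0.5304, -0.1978, 0.1016]
orientation: [2.046, 2.384, 0.0]
contact_force: [0.1, 0.5, -2.2]
grip_width: 0.0451
gripper_force: 52.6
```

```bash
python3 - <<'E'
from h import *
go([.529,-.199,.0934],8.6)
E
```

```text
t 6.2 tcp [ 0.5304 -0.1978  0.1016] yaw_y 8.72 zaxis [ 1.e-04  1.e-04 -1.e+00] F [ 0.06  0.5  -2.21] M [0.08 0.22 0.02] w 0.04513895711162677 52.58530676364899
tool delta [-0.001  -0.0016  0.0082] az 0.12
tilt fix ax,ay deg [ 0.01 -0.  ]
```

{"name": "arm_command", "arguments": {"rows": [{"fingers": -1,"x": 0,"y": 0,"z": 0.003,"ax": 0,"ay": 0,"az": 0},{"fingers": -1,"x": 0,"y": 0,"z": 0.002,"ax": 0,"ay": 0,"az": 0},{"fingers": -1,"x": 0,"y": 0,"z": 0.0015,"ax": 0,"ay": 0,"az": 0},{"fingers": -1,"x": 0,"y": 0,"z": 0.001,"ax": 0,"ay": 0,"az": 0},{"fingers": -1,"x": 0,"y": 0,"z": 0,"ax": 0,"ay": 0,"az": 0}]}}

```text
clock: 6.62
tcp_pos: [0.5307, -0.1982, 0.0939]
orientation: [2.046, 2.383, 0.001]
contact_force: [0.8, -1.0, -1.2]
grip_width: 0.0452
gripper_force: 52.6
```

{"name": "arm_command", "arguments": {"rows": [{"fingers": -1,"x": 0,"y": 0,"z": 0.0005,"ax": 0,"ay": 0,"az": 0},{"fingers": -1,"x": 0,"y": 0,"z": 0,"ax": 0,"ay": 0,"az": 0}]}}

```text
clock: 6.78
tcp_pos: [0.5305, -0.1983, 0.0934]
orientation: [2.047, 2.383, 0.001]
contact_force: [1.6, -0.3, -1.7]
grip_width: 0.0456
gripper_force: 52.7
```

{"name": "arm_command", "arguments": {"rows": [{"fingers": -1,"x": 0,"y": 0,"z": 0.0005,"ax": 0,"ay": 0,"az": 0},{"fingers": -1,"x": 0,"y": 0,"z": 0,"ax": 0,"ay": 0,"az": 0}]}}

```text
clock: 6.95
tcp_pos: [0.5305, -0.1983, 0.0934]
orientation: [2.047, 2.383, 0.0]
contact_force: [-0.4, 1.1, 4.1]
grip_width: 0.0456
gripper_force: 53.3
```

{"name": "arm_command", "arguments": {"rows": [{"fingers": -1,"x": 0,"y": 0,"z": 0.0003,"ax": 0,"ay": 0,"az": 0},{"fingers": -1,"x": 0,"y": 0,"z": 0,"ax": 0,"ay": 0,"az": 0},{"fingers": -1,"x": 0,"y": 0,"z": 0,"ax": 0,"ay": 0,"az": 0},{"fingers": -1,"x": 0,"y": 0,"z": 0,"ax": 0,"ay": 0,"az": 0}]}}

```text
clock: 7.28
tcp_pos: [0.5305, -0.1983, 0.0934]
orientation: [2.047, 2.383, 0.0]
contact_force: [-1.8, 1.2, 7.1]
grip_width: 0.0452
gripper_force: 53.7
```

```bash
python3 - <<'E'
from h import *
go([.529,-.199,.0934],8.6)
F,D,K,T=grab('scene'); np.savez('scene2.npz',F=F,D=D,K=K,T=T)
q=np.linalg.inv(T)@np.append(r.get_obs()['tcp_pos']-[0,0,.04],1);c=K@q[:3];c=(c[:2]/c[2]).astype(int);print(c)
save('c2.png',cv2.resize(F[c[1]-50:c[1]+50,c[0]-60:c[0]+60],(720,600),interpolation=cv2.INTER_CUBIC))
E
```

```text
t 7.28 tcp [ 0.5305 -0.1983  0.0934] yaw_y 8.68 zaxis [ 6.e-04 -5.e-04 -1.e+00] F [-1.79  1.22  7.08] M [0.31 0.28 0.06] w 0.045201448420139255 53.72885227203369
tool delta [-0.0004 -0.0016 -0.    ] az 0.08
tilt fix ax,ay deg [0.03 0.03]
[315 165]
```

View pics/c2.png

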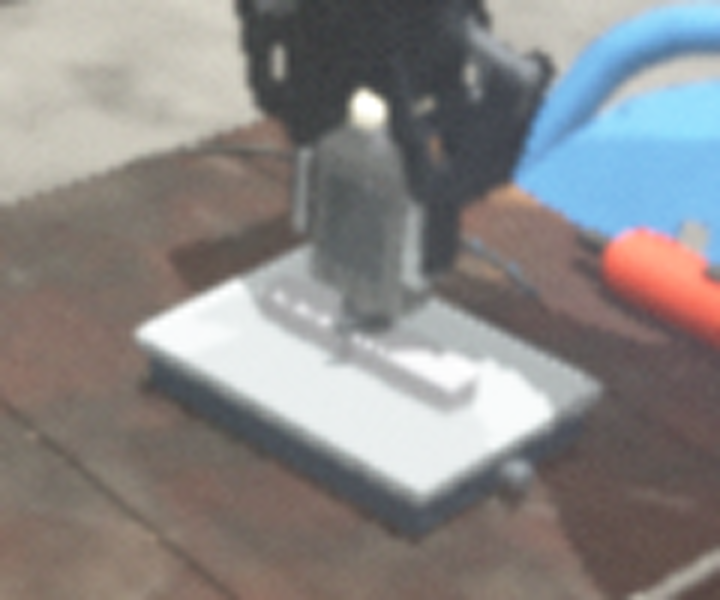

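The scene crop shows the base lying flat on the plate with no visible gap, and TCP z is exactly the bench value plus 30 mm. I'll hold there a little over a second more.

{"name": "arm_command", "arguments": {"rows": [{"fingers": -1,"x": 0,"y": 0,"z": 0,"ax": 0,"ay": 0,"az": 0},{"fingers": -1,"x": 0,"y": 0,"z": 0,"ax": 0,"ay": 0,"az": 0},{"fingers": -1,"x": 0,"y": 0,"z": 0,"ax": 0,"ay": 0,"az": 0},{"fingers": -1,"x": 0,"y": 0,"z": 0,"ax": 0,"ay": 0,"az": 0},{"fingers": -1,"x": 0,"y": 0,"z": 0,"ax": 0,"ay": 0,"az": 0},{"fingers": -1,"x": 0,"y": 0,"z": 0,"ax": 0,"ay": 0,"az": 0},{"fingers": -1,"x": 0,"y": 0,"z": 0,"ax": 0,"ay": 0,"az": 0},{"fingers": -1,"x": 0,"y": 0,"z": 0,"ax": 0,"ay": 0,"az": 0},{"fingers": -1,"x": 0,"y": 0,"z": 0,"ax": 0,"ay": 0,"az": 0},{"fingers": -1,"x": 0,"y": 0,"z": 0,"ax": 0,"ay": 0,"az": 0}]}}

```text
clock: 8.17
tcp_pos: [0.5305, -0.1983, 0.0933]
orientation: [2.046, 2.383, -0.0]
contact_force: [-2.0, 0.3, 7.1]
grip_width: 0.0454
gripper_force: 53.7
```

```bash
python3 - <<'E'
from h import *
o=r.get_obs();go([.5305,-.1983,.17],8.6)
M=R.from_rotvec(o['orientation']).as_matrix()
def rep(f,p,dz,lab):
    d=np.load(f);Q=cloud(d['D'],d['K'],d['T'])-p; L=Q@M  # tool coords
    for lo,hi in((-.0545+dz,-.046+dz),(.026+dz,.031+dz)):
        m=(d['D']>0)&(abs(Q[...,2]-(lo+hi)/2)<(hi-lo)/2)&(abs(L[...,0])<.025)&(abs(L[...,1])<.06)
        S=L[m]
        if len(S)<5: continue
        print(lab,round(lo,3),len(S),'x',np.percentile(S[:,0],[1,50,99]).round(4),'y',np.percentile(S[:,1],[1,50,99]).round(4),'z',np.median(Q[m][:,2]).round(4))
rep('scene2.npz',np.array(o['tcp_pos']),0,'plate')
rep('scene0.npz',np.array([.4676,.0245,.0634]),0,'bench-scene')
rep('top0.npz',np.array([.4676,.0245,.0634]),0,'bench-top')
# dot, refined: saturation-weighted centroid in both views
P=[]
for n,c in(('scene',(164.5,210.5)),('top',(177,177.5))):
    d=np.load(n+'0.npz');hs=cv2.cvtColor(d['F'],cv2.COLOR_RGB2HSV).astype(float);v,u=np.indices(hs.shape[:2])
    w=np.clip(hs[...,1]-60,0,None)*(np.hypot(u-c[0],v-c[1])<3.5)*(abs(hs[...,0]-28)<12)
    p=ray((u*w).sum()/w.sum(),(v*w).sum()/w.sum(),d['K'],d['T'],.03);P.append(p);print(n,p)
    # boss ring ellipse: bright low-sat pixels
    m=((hs[...,2]>190)&(hs[...,1]<40)).astype(np.uint8)
    q=np.linalg.inv(d['T'])@np.array([.58,.1445,.04,1]);cc=d['K']@q[:3];cc=cc[:2]/cc[2]
    m[np.hypot(u-cc[0],v-cc[1])>32]=0
    cs,_=cv2.findContours(m,cv2.RETR_EXTERNAL,cv2.CHAIN_APPROX_NONE);k=max(cs,key=cv2.contourArea)[:,0]
    W=np.array([ray(a,b,d['K'],d['T'],.04)[:2] for a,b in k])
    A=np.c_[2*W,np.ones(len(W))];s=np.linalg.lstsq(A,(W**2).sum(1),rcond=None)[0];rad=np.sqrt(s[2]+s[0]**2+s[1]**2)
    print(' boss',s[:2],rad,'off',p[:2]-s[:2],np.hypot(*(p[:2]-s[:2])))
E
```

```text
t 8.17 tcp [ 0.5305 -0.1983  0.0933] yaw_y 8.68 zaxis [ 5.e-04 -5.e-04 -1.e+00] F [-1.97  0.33  7.12] M [ 0.34  0.3  -0.02] w 0.04543774680428321 53.72256875038147
tool delta [-0.      0.     -0.0767] az 0.08
tilt fix ax,ay deg [0.03 0.03]
plate -0.054 197 x [-0.0092  0.0034  0.0115] y [-0.0528 -0.0136  0.0473] z -0.0506
plate 0.026 105 x [-0.0097  0.0069  0.0138] y [-0.055   0.0069  0.0444] z 0.0283
bench-scene -0.054 250 x [-0.0096  0.0029  0.0099] y [-0.0509 -0.0164  0.0476] z -0.0503
bench-scene 0.026 129 x [-0.01    0.0019  0.0103] y [-0.0241 -0.0061  0.0196] z 0.0278
bench-top -0.054 178 x [-0.0092 -0.0004  0.0084] y [-0.0488 -0.0286  0.05  ] z -0.0496
bench-top 0.026 209 x [-0.0109 -0.0004  0.0102] y [-0.0214  0.0006  0.0227] z 0.0284
scene [0.59635429 0.15240362 0.03      ]
 boss [0.5784097  0.14395618] 0.04773937413890149 off [0.01794459 0.00844744] 0.019833497436714177
top [0.59654588 0.1526418  0.03      ]
 boss [0.58006774 0.14314427] 0.04663578973907431 off [0.01647813 0.00949753] 0.019019255375510667
```

The top view puts the gauge within 0.6 mm of the TCP. The scene camera reads about 2 mm low in x. My dot estimate is (0.597, 0.1524). I'll turn the base across the dot's radius (yaw -62°) so both ends are well supported.

{"name": "arm_command", "arguments": {"rows": [{"fingers": -1,"x": 0,"y": 0,"z": -0.005,"ax": 0,"ay": 0,"az": 0},{"fingers": -1,"x": 0,"y": 0,"z": -0.02,"ax": 0,"ay": 0,"az": 0},{"fingers": -1,"x": 0,"y": 0,"z": -0.03,"ax": 0,"ay": 0,"az": 0},{"fingers": -1,"x": 0,"y": 0,"z": -0.022,"ax": 0,"ay": 0,"az": 0}]}}

```text
clock: 8.5
tcp_pos: [0.5298, -0.1983, 0.1706]
orientation: [-2.046, -2.382, 0.001]
contact_force: [0.8, 0.1, -1.8]
grip_width: 0.0456
gripper_force: 52.5
```

{"name": "arm_command", "arguments": {"rows": [{"fingers": -1,"x": 0.0337,"y": 0.0119,"z": 0,"ax": 0,"ay": 0,"az": 0},{"fingers": -1,"x": 0.0337,"y": 0.0119,"z": 0,"ax": 0,"ay": 0,"az": 0},{"fingers": -1,"x": 0.0337,"y": 0.0119,"z": 0,"ax": 0,"ay": 0,"az": 0},{"fingers": -1,"x": 0.0337,"y": 0.0119,"z": 0,"ax": 0,"ay": 0,"az": 0},{"fingers": -1,"x": 0.0337,"y": 0.0119,"z": 0,"ax": 0,"ay": 0,"az": 0},{"fingers": -1,"x": 0.0337,"y": 0.0119,"z": 0,"ax": 0,"ay": 0,"az": 0},{"fingers": -1,"x": 0.0337,"y": 0.0119,"z": 0,"ax": 0,"ay": 0,"az": 0},{"fingers": -1,"x": 0.0337,"y": 0.0119,"z": 0,"ax": 0,"ay": 0,"az": 0},{"fingers": -1,"x": 0.0337,"y": 0.0119,"z": 0,"ax": 0,"ay": 0,"az": 0},{"fingers": -1,"x": 0.0337,"y": 0.0119,"z": 0,"ax": 0,"ay": 0,"az": 0}]}}

```text
clock: 9.33
tcp_pos: [0.5966, 0.1539, 0.1691]
orientation: [-2.047, -2.383, 0.002]
contact_force: [1.0, 0.7, -2.2]
grip_width: 0.0456
gripper_force: 52.7
```

{"name": "arm_command", "arguments": {"rows": [{"fingers": -1,"x": 0,"y": 0,"z": 0,"ax": 0,"ay": 0,"az": 7.07},{"fingers": -1,"x": 0,"y": 0,"z": 0,"ax": 0,"ay": 0,"az": 7.07},{"fingers": -1,"x": 0,"y": 0,"z": 0,"ax": 0,"ay": 0,"az": 7.07},{"fingers": -1,"x": 0,"y": 0,"z": 0,"ax": 0,"ay": 0,"az": 7.07},{"fingers": -1,"x": 0,"y": 0,"z": 0,"ax": 0,"ay": 0,"az": 7.07},{"fingers": -1,"x": 0,"y": 0,"z": 0,"ax": 0,"ay": 0,"az": 7.07},{"fingers": -1,"x": 0,"y": 0,"z": 0,"ax": 0,"ay": 0,"az": 7.07},{"fingers": -1,"x": 0,"y": 0,"z": 0,"ax": 0,"ay": 0,"az": 7.07},{"fingers": -1,"x": 0,"y": 0,"z": 0,"ax": 0,"ay": 0,"az": 7.07},{"fingers": -1,"x": 0,"y": 0,"z": 0,"ax": 0,"ay": 0,"az": 7.07}]}}

```text
clock: 10.17
tcp_pos: [0.5964, 0.1523, 0.169]
orientation: [3.05, 0.75, -0.003]
contact_force: [-0.0, -0.8, -3.0]
grip_width: 0.0456
gripper_force: 52.8
```

{"name": "arm_command", "arguments": {"rows": [{"fingers": -1,"x": 0,"y": 0,"z": 0.02,"ax": 0,"ay": 0,"az": 0},{"fingers": -1,"x": 0,"y": 0,"z": 0.015,"ax": 0,"ay": 0,"az": 0},{"fingers": -1,"x": 0,"y": 0,"z": 0.003,"ax": 0,"ay": 0,"az": 0},{"fingers": -1,"x": 0,"y": 0,"z": 0,"ax": 0,"ay": 0,"az": 0},{"fingers": -1,"x": 0,"y": 0,"z": 0,"ax": 0,"ay": 0,"az": 0},{"fingers": -1,"x": 0,"y": 0,"z": 0,"ax": 0,"ay": 0,"az": 0}]}}

```text
clock: 10.67
tcp_pos: [0.5976, 0.153, 0.1324]
orientation: [-3.048, -0.759, -0.002]
contact_force: [0.9, 0.8, -2.4]
grip_width: 0.0453
gripper_force: 52.6
```

```bash
python3 - <<'E'
from h import *
go([.597,.1524,.130],-62)
print(r.get_obs()['joints'].round(2))
F,D,K,T=grab('scene'); np.savez('scene3.npz',F=F,D=D,K=K,T=T)
q=np.linalg.inv(T)@np.array([.597,.1524,.05,1]);c=K@q[:3];c=(c[:2]/c[2]).round().astype(int);print(c)
save('c3.png',cv2.resize(F[c[1]-30:c[1]+30,c[0]-40:c[0]+40],(800,600),interpolation=cv2.INTER_CUBIC))
E
```

```text
t 10.67 tcp [0.5976 0.153  0.1324] yaw_y -62.02 zaxis [ 1.3e-03  5.0e-04 -1.0e+00] F [ 0.9   0.76 -2.42] M [-0.01  0.   -0.04] w 0.04534182921064604 52.586665749549866
tool delta [-0.0008  0.0002  0.0024] az -0.02
tilt fix ax,ay deg [ 0.01 -0.08]
[-0.18  0.52 -0.22  1.79  0.15  0.85 -1.56]
[163 203]
```

View pics/c3.png

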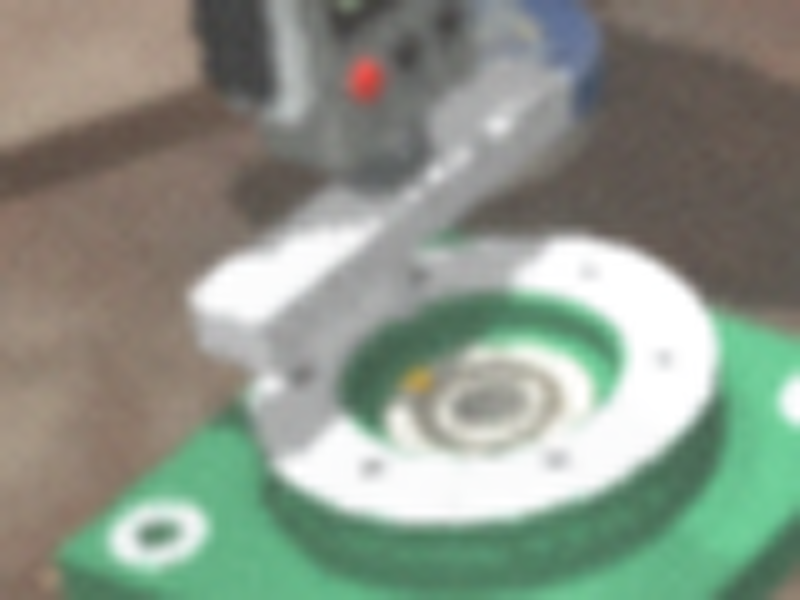

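The yellow dot shows at crop (418,380), pixel (164.3,210.6), unchanged. The spindle blends into the grey. I'll lower until the tip is just above the bearing and look again.

{"name": "arm_command", "arguments": {"rows": [{"fingers": -1,"x": 0,"y": 0,"z": 0.008,"ax": 0,"ay": 0,"az": 0},{"fingers": -1,"x": 0,"y": 0,"z": 0.006,"ax": 0,"ay": 0,"az": 0},{"fingers": -1,"x": 0,"y": 0,"z": 0,"ax": 0,"ay": 0,"az": 0},{"fingers": -1,"x": 0,"y": 0,"z": 0,"ax": 0,"ay": 0,"az": 0},{"fingers": -1,"x": 0,"y": 0,"z": 0,"ax": 0,"ay": 0,"az": 0},{"fingers": -1,"x": 0,"y": 0,"z": 0,"ax": 0,"ay": 0,"az": 0}]}}

```text
clock: 11.22
tcp_pos: [0.5972, 0.1529, 0.1177]
orientation: [-3.048, -0.759, -0.0]
contact_force: [0.5, 0.5, -3.0]
grip_width: 0.0454
gripper_force: 52.6
```

```bash
python3 - <<'E'
from h import *
go([.597,.1524,.1134],-62)
o=r.get_obs()
F=np.mean([r.grab_frame('scene')['frame'] for _ in range(6)],0); _,D,K,T=grab('scene'); np.savez('scene4.npz',F=F,D=D,K=K,T=T)
c=np.array([163,206])
C=F[c[1]-15:c[1]+15,c[0]-20:c[0]+20]; C=np.clip((C-20)*1.1,0,255).astype(np.uint8)
save('c4.png',cv2.resize(C,(800,600),interpolation=cv2.INTER_CUBIC))
for z in(.0634,.0634+.02):
    q=np.linalg.inv(T)@np.append(o['tcp_pos']-[0,0,z],1);p=K@q[:3];p=p[:2]/p[2];print(p,(p-c+[20.5,15.5])*20)
E
```

```text
t 11.22 tcp [0.5972 0.1529 0.1177] yaw_y -62.02 zaxis [ 3.e-04  1.e-04 -1.e+00] F [ 0.55  0.52 -3.  ] M [0.   0.02 0.06] w 0.04536421524690971 52.63309836387634
tool delta [-0.0004  0.0004  0.0043] az -0.02
tilt fix ax,ay deg [ 0.   -0.02]
[162.34482287 201.10505911] [396.89645737 212.10118213]
[163.67742022 208.78797078] [423.54840439 365.75941566]
```

View pics/c4.png

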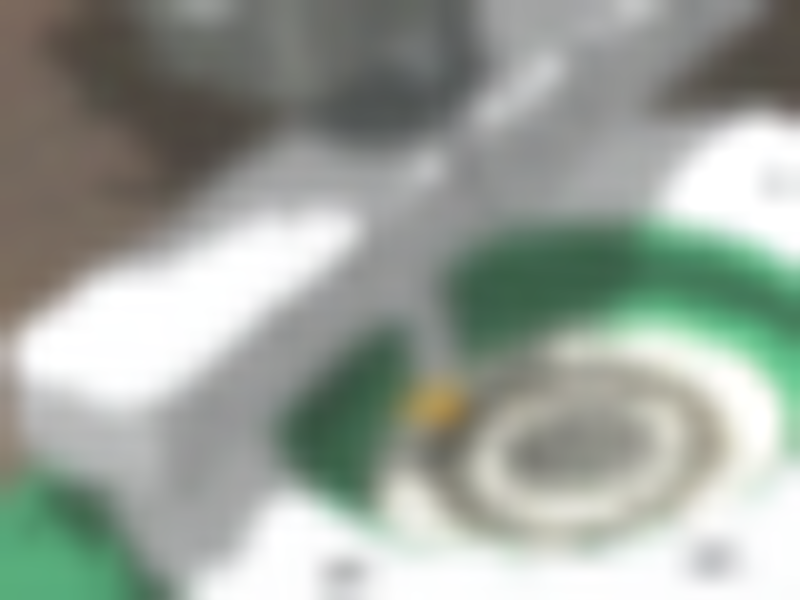

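The spindle now shows right above the dot: spindle centre near crop x≈436 with its end at y≈370, and the dot at (437,402). I'll refine to sub-pixel.

```bash
python3 - <<'E'
from h import *
d=np.load('scene4.npz');F=d['F'];K,T=d['K'],d['T']
c=np.array([163,206])
up=cv2.resize(F[c[1]-15:c[1]+15,c[0]-20:c[0]+20].astype(np.float32),(800,600),interpolation=cv2.INTER_CUBIC)
hs=cv2.cvtColor(np.clip(up,0,255).astype(np.uint8),cv2.COLOR_RGB2HSV).astype(int)
m=(abs(hs[...,0]-22)<10)&(hs[...,1]>90);v,u=np.indices(m.shape);m&=(np.hypot(u-437,v-402)<60)
print('dot',m.sum(),u[m].mean(),v[m].mean(),u[m].min(),u[m].max(),v[m].min(),v[m].max())
g=up[...,1]-up[...,0]  # greenness
for y in(310,325,335,345,355):
    row=g[y,380:520];s=row<np.median([row.min(),row.max()]);s=row<(row.min()+row.max())/2
    i=np.where(s)[0]+380;print(y,i.min(),i.max(),i.mean(),len(i))
print('column 436-445 rows 320-420 RGB'); print([(y,up[y,438:446].mean(0).round().astype(int).tolist()) for y in range(340,430,8)])
# px -> mm on plane z=.03
p0=ray(*(c-[20.5,15.5]+np.array([437,402])/20),K,T,.03);
for e in((20,0),(0,20)): print(e,(ray(*(c-[20.5,15.5]+(np.array([437,402])+e)/20),K,T,.03)-p0)[:2]*1000)
print('dot ray',p0)
E
```

```text
dot 1041 438.9462055715658 407.17483189241113 416 460 392 422
310 380 455 417.5 76
325 380 458 419.0 79
335 380 458 422.5492957746479 71
345 405 458 431.5 54
355 409 519 456.8076923076923 78
column 436-445 rows 320-420 RGB
[(340, [138, 144, 142]), (348, [142, 147, 144]), (356, [147, 150, 145]), (364, [151, 152, 145]), (372, [158, 155, 139]), (380, [165, 157, 131]), (388, [171, 158, 120]), (396, [177, 157, 107]), (404, [179, 154, 98]), (412, [171, 147, 93]), (420, [156, 137, 96]), (428, [139, 127, 102])]
(20, 0) [-1.19021863 -1.75486139]
(0, 20) [-3.23486733  1.36986477]
dot ray [0.59606271 0.15250546 0.03      ]
```

The tip and dot agree to about 0.3 mm across the view and within about 1 mm along it, so I'll descend straight.

{"name": "arm_command", "arguments": {"rows": [{"fingers": -1,"x": 0,"y": 0,"z": 0.004,"ax": 0,"ay": 0,"az": 0},{"fingers": -1,"x": 0,"y": 0,"z": 0.004,"ax": 0,"ay": 0,"az": 0},{"fingers": -1,"x": 0,"y": 0,"z": 0.003,"ax": 0,"ay": 0,"az": 0},{"fingers": -1,"x": 0,"y": 0,"z": 0.0015,"ax": 0,"ay": 0,"az": 0},{"fingers": -1,"x": 0,"y": 0,"z": 0.0007,"ax": 0,"ay": 0,"az": 0},{"fingers": -1,"x": 0,"y": 0,"z": 0,"ax": 0,"ay": 0,"az": 0}]}}

```text
clock: 12.07
tcp_pos: [0.597, 0.1529, 0.1042]
orientation: [3.048, 0.76, -0.0]
contact_force: [-0.2, -0.1, -1.8]
grip_width: 0.0455
gripper_force: 53.0
```

{"name": "arm_command", "arguments": {"rows": [{"fingers": -1,"x": 0,"y": 0,"z": 0.0005,"ax": 0,"ay": 0,"az": 0},{"fingers": -1,"x": 0,"y": 0,"z": 0,"ax": 0,"ay": 0,"az": 0},{"fingers": -1,"x": 0,"y": 0,"z": 0,"ax": 0,"ay": 0,"az": 0}]}}

```text
clock: 12.32
tcp_pos: [0.5971, 0.1529, 0.104]
orientation: [-3.048, -0.76, -0.0]
contact_force: [0.5, 0.2, -0.3]
grip_width: 0.0455
gripper_force: 53.1
```

{"name": "arm_command", "arguments": {"rows": [{"fingers": -1,"x": 0,"y": 0,"z": 0.0005,"ax": 0,"ay": 0,"az": 0},{"fingers": -1,"x": 0,"y": 0,"z": 0,"ax": 0,"ay": 0,"az": 0},{"fingers": -1,"x": 0,"y": 0,"z": 0,"ax": 0,"ay": 0,"az": 0}]}}

```text
clock: 12.57
tcp_pos: [0.5971, 0.1529, 0.1039]
orientation: [3.048, 0.759, 0.001]
contact_force: [-2.2, -0.1, 6.4]
grip_width: 0.0452
gripper_force: 53.6
```

```bash
python3 - <<'E'
from h import *
o=r.get_obs();go([.597,.1524,.1034],-62)
Fs=[];cf=[]
for _ in range(8): Fs.append(r.grab_frame('scene')['frame']);cf.append(r.get_obs()['contact_force'])
F=np.mean(Fs,0);print('mean F',np.mean(cf,0).round(2))
c=np.array([163,206]);C=F[c[1]-20:c[1]+20,c[0]-26:c[0]+27]
save('c5.png',cv2.resize(np.clip(C*1.1-22,0,255).astype(np.uint8),(795,600),interpolation=cv2.INTER_CUBIC))
# housing position check: boss ring + green centroid vs start
a=np.load('scene0.npz')['F']
for I in(a,F.astype(np.uint8)):
    hs=cv2.cvtColor(I,cv2.COLOR_RGB2HSV).astype(int);m=(abs(hs[...,0]-75)<15)&(hs[...,1]>90)&(hs[...,2]>60);v,u=np.indices(m.shape);m&=(abs(u-172)<50)&(v>222)&(v<255);print(m.sum(),u[m].min(),u[m].max(),v[m].max(),u[m].mean())
    hs=cv2.cvtColor(I,cv2.COLOR_RGB2HSV).astype(int);m=(hs[...,2]>170)&(hs[...,1]<50)&(abs(u-316)<45)&(abs(v-177)<30);print('plate',u[m].min(),u[m].max(),v[m].min(),v[m].max())
E
```

```text
t 12.57 tcp [0.5971 0.1529 0.1039] yaw_y -62.02 zaxis [ 4.e-04 -0.e+00 -1.e+00] F [-2.19 -0.08  6.41] M [-0.15  0.5  -0.01] w 0.04522513738611782 53.60672950744629
tool delta [-0.0004  0.0004  0.0005] az -0.02
tilt fix ax,ay deg [ 0.01 -0.02]
mean F [-2.1  -0.37  5.78]
735 130 203 247 168.59319727891156
plate 278 359 148 197
969 130 204 250 168.76780185758514
plate 278 359 148 197
```

View pics/c5.png

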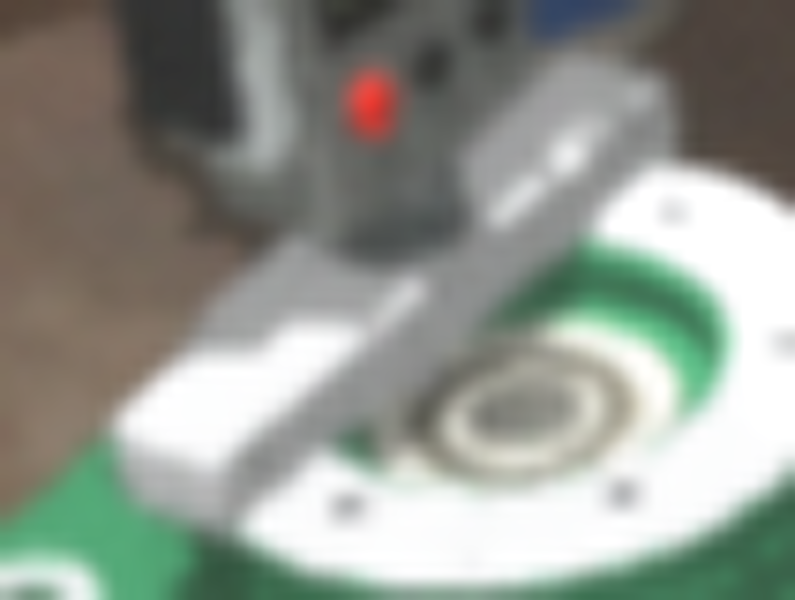

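The base lies flat across the boss with the dot hidden under it, and the housing and plate have not moved. The push is about 9 N, so I'll trim it slightly.

{"name": "arm_command", "arguments": {"rows": [{"fingers": -1,"x": 0,"y": 0,"z": 0.0001,"ax": 0,"ay": 0,"az": 0},{"fingers": -1,"x": 0,"y": 0,"z": 0,"ax": 0,"ay": 0,"az": 0},{"fingers": -1,"x": 0,"y": 0,"z": 0,"ax": 0,"ay": 0,"az": 0},{"fingers": -1,"x": 0,"y": 0,"z": 0,"ax": 0,"ay": 0,"az": 0},{"fingers": -1,"x": 0,"y": 0,"z": 0,"ax": 0,"ay": 0,"az": 0},{"fingers": -1,"x": 0,"y": 0,"z": 0,"ax": 0,"ay": 0,"az": 0}]}}

```text
clock: 13.47
tcp_pos: [0.5972, 0.1529, 0.1039]
orientation: [3.048, 0.759, 0.001]
contact_force: [-2.3, -0.6, 6.6]
grip_width: 0.0457
gripper_force: 53.6
```

```bash
python3 - <<'E'
from h import *
cf=[]
for _ in range(6): r.grab_frame('scene');cf.append(r.get_obs()['contact_force'])
print('mean F',np.mean(cf,0).round(2)); go([.597,.1524,.1034],-62)
E
```

```text
mean F [-1.91 -0.4   6.39]
t 13.77 tcp [0.5972 0.1529 0.1039] yaw_y -62.02 zaxis [ 4.e-04  0.e+00 -1.e+00] F [-2.24 -0.41  6.31] M [-0.16  0.55 -0.03] w 0.045121998650472256 53.56791079044342
tool delta [-0.0004  0.0004  0.0005] az -0.02
tilt fix ax,ay deg [ 0.01 -0.02]
```

```bash
python3 -c "
from bench import r
print(r.hand_in())"
```

```text
the job is handed in; nothing more can be done
None
```

The job is handed in: I pressed the gauge flat on the plate for over a second to check its zero, and it now stands flat on the boss face, pushed with about 9 N. The base hides the spindle's point, so its place on the yellow dot rests on the last view before touchdown (within about 1 mm).

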